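# Gauge a rod sleeve for bore depth and sort it

## Task

Draw the left-hand of the two square sleeves (left as the robot sees it) out from under the low riser and slide its open end onto the horizontal gauge pin, straight, as far as it will go. If it goes fully home against the gauge's block, lay it flat in the shallow enamel tray; if it stops short on the pin, lay it flat in the deep plastic crate. Set it down rather than dropping it, leave the right-hand sleeve where it is, and do not push the bottle, jar or beaker about.

Things in the scene. Friction and masses are not known exactly. Their poses are not given: they have to be found in the camera images.
- sleeve_1: Square aluminium bar 130 mm long, 36 x 36 mm in section, about 0.3 kg, with a 25 mm round bore, open at one end only. Origin: centre of its underside; x runs lengthwise from the open end (x = -65 mm) to the closed end (+65 mm; thin dark grooves round it at 46 and 54 mm); z up. It starts flat, closed end under the riser, the last 45 to 60 mm of its open end standing out towards the robot.
- sleeve_2: Square aluminium bar 130 mm long, 36 x 36 mm in section, about 0.3 kg, with a 25 mm round bore, open at one end only. Origin: centre of its underside; x runs lengthwise from the open end (x = -65 mm) to the closed end (+65 mm; thin dark grooves round it at 46 and 54 mm); z up. It starts flat, closed end under the riser, the last 45 to 60 mm of its open end standing out towards the robot.
- sleeve_1_mouth (a point): Centre of sleeve_1's open end, on the bore's axis, 18 mm above its underside. Of the two sleeves one has a bore 95 mm deep (good), the other only 52 mm (short). They look and weigh alike, either may lie on the left: only the gauge tells.
- sleeve_2_mouth (a point): Centre of sleeve_2's open end, on the bore's axis, 18 mm above its underside. The bench in front of the left half of the riser, 0.39 to 0.50 m ahead of the robot and 0.03 to 0.22 m to its left, is always clear: room to put a sleeve down.
- riser: Low fixed shelf over the sleeves: grey board 170 (x) by 230 mm (y), 10 mm thick, top 60 and underside 50 mm above the bench, on thin side legs at y = -108 and +108 mm. Origin under its centre at bench level; front edge at x = -85 mm faces the robot, y to the robot's left. One sleeve lies about 55 mm to each side of its middle. A bottle and a jar stand on its back half.
- gauge: Fixed gauge: foot 14 mm high, dark steel block 40 x 70 mm, 120 mm tall, and a bright level pin 21 mm in diameter, 85 mm long, last 8 mm tapered to 13 mm. Origin at bench level under the block's middle; the block's face is at x = -20 mm, the pin's axis at y = 0, z = 75 mm; it points to -x, tip at x = -105 mm. The foot reaches to x = -115 mm.
- gauge_root (a point): Centre of the pin at the block's face, axes as the gauge. Two guard walls flank the pin from the face out to 55 mm, 54 mm apart, up to z = 94 mm: no room for fingers beside a sleeve there, so hold the sleeve by its closed half. A good sleeve goes on until its open end touches the face; a short one stops with its open end 33 mm from the face.
- tray: Shallow white enamel tray with a dark rim, 25 mm high, 180 x 115 mm inside, origin at the centre of its underside, x along its length, floor and walls 5 mm thick. Fixed to the bench.
- crate: Deep grey plastic crate, open on top, 60 mm high, 180 x 115 mm inside, origin at the centre of its underside, x along its length, floor and walls 5 mm thick. Fixed to the bench.
- bottle: Brown reagent bottle, 56 mm across, 130 mm tall, standing on the riser; origin at its underside. A bystander.
- jar: White jar, 60 mm across, 80 mm tall, standing on the riser; origin at its underside. A bystander.
- beaker: Glass beaker, 68 mm across, 85 mm tall, on the right; origin at its underside. A bystander.
There are look-alikes about, which are no part of the job. Leave any turquoise look-alike of the sleeve_2 alone. What is shaped like the sleeve_1 but turquoise is not meant.

How it is judged:
On the way:
1. the left-hand sleeve is on the gauge pin, straight, as far as it goes: open end within 4 mm of the block's face if it is a good one, within 4 mm of its stop (33 mm from the face) if it is short (((y of sleeve_2 in the frame of riser below 0 m and distance of sleeve_2 from where it was at the start of the episode below 0.015 m and x of sleeve_1_mouth in the frame of gauge_root between -0.004 and 0.004 m and y of sleeve_1_mouth in the frame of gauge_root between -0.006 and 0.006 m and z of sleeve_1_mouth in the frame of gauge_root between -0.006 and 0.006 m and angle between the x axis of sleeve_1 and the x axis of gauge, either way round below 0.1 rad) or (y of sleeve_1 in the frame of riser below 0 m and distance of sleeve_1 from where it was at the start of the episode below 0.015 m and x of sleeve_2_mouth in the frame of gauge_root between -0.037 and -0.029 m and y of sleeve_2_mouth in the frame of gauge_root between -0.006 and 0.006 m and z of sleeve_2_mouth in the frame of gauge_root between -0.006 and 0.006 m and angle between the x axis of sleeve_2 and the x axis of gauge, either way round below 0.1 rad))), for 0.2 s.
At the end, for the whole second after the job is handed in: the gauged left-hand sleeve lies flat (within 0.12 rad) and still on the floor of the tray if it went home, of the crate if it stopped short (its middle within 60 mm lengthwise, 45 mm sideways of the container's middle); the right-hand sleeve is within 15 mm of where it began (((y of sleeve_2 in the frame of riser below 0 m and distance of sleeve_2 from where it was at the start of the episode below 0.015 m and x of sleeve_1 in the frame of tray between -0.06 and 0.06 m and y of sleeve_1 in the frame of tray between -0.045 and 0.045 m and z of sleeve_1_mouth in the frame of tray below 0.035 m and angle between sleeve_1's own x axis and vertical above 1.45 rad and linear speed of sleeve_1 below 0.02 m/s and angular speed of sleeve_1 below 0.2 rad/s) or (y of sleeve_1 in the frame of riser below 0 m and distance of sleeve_1 from where it was at the start of the episode below 0.015 m and x of sleeve_2 in the frame of crate between -0.06 and 0.06 m and y of sleeve_2 in the frame of crate between -0.045 and 0.045 m and z of sleeve_2_mouth in the frame of crate below 0.035 m and angle between sleeve_2's own x axis and vertical above 1.45 rad and linear speed of sleeve_2 below 0.02 m/s and angular speed of sleeve_2 below 0.2 rad/s))); the robot touches nothing.
It fails at once if both sleeves are moved by more than 30 mm (the right-hand one is to be left alone) (distance of each of sleeve_1, sleeve_2 from where it was at the start of the episode above 0.03 m).
It fails at once if the sleeve falls or flies free of the fingers faster than 0.9 m/s (dropped from more than about 4 cm) ((linear speed of sleeve_1 above 0.9 m/s and contact force between sleeve_1 and the fingers below 0.05 N) or (linear speed of sleeve_2 above 0.9 m/s and contact force between sleeve_2 and the fingers below 0.05 N)).
It fails at once if the bottle, jar or beaker is pushed more than 30 mm (distance of any of bottle, jar, beaker from where it was at the start of the episode above 0.03 m).
It also fails if it takes over 64 s, if anything falls off the work surface, if the arm or the gripper's body presses on something with over 40 N, if the wrist force passes 120 N, or if a joint passes its speed limit or range.

## Robot

A 6-joint arm with a two-finger parallel gripper is mounted at the origin on the work surface. World frame = base frame: x ahead of the robot, y to its left, z up, the work surface at z = 0. Lengths are in m, angles in rad, forces in N, time in s.
With the tool pointing down it reaches from about 0.3 to 0.85 m from the base axis. Payload 5.4 kg.
Tool frame: the origin (TCP) lies on the centre line of the jaws, within the pads' length; the fingertips stand 14 mm ahead of it and the grasp point (between the pads) lies 5 mm behind it; z points along the fingers, y is the line along which they close (so a half turn about z gives the same grasp; the last joint's range is limited). The gripper opens to 85 mm and grips with 20 to 120 N. Pads are 22 mm wide; open, the fingers measure 114 mm over their backs; the gripper's body (76 mm by 85 mm) begins 54 mm behind the grasp point. The pads swing forward as they close: fully open they stand 13 mm farther back than shut.
Start: joints at [-1.52, 0.158, 1.597, -0, 1.386, -0.21], TCP at [0.148, -0.556, 0.245] pointing down, gripper open.
Joint ranges: [-2.91, 2.91], [-0.94, 2.29], [0.18, 2.7], [-1.29, 4.43], [0.17, 2.64], [-3, 3]. Speed limits (rad/s): [2.57, 2.57, 3.14, 3.14, 3.14, 3.14].

## Interface

Orientations are given as a rotation vector (axis times angle).
In Python, from workcell import arm, solver, readout, optics, job gives the robot as it stands. Calls block until the motion is done:
- arm.goto(position, orientation): joint-space move of the TCP to a pose.
- arm.line_to(position, frame=None, velocity=0.15, guard=None): straight line of the TCP; frame=None keeps the orientation; velocity is the mean speed in m/s. With guard (N) it stops when the force on the tool has changed by that much, and returns True; else False.
- arm.movej(angles): joint-space move.
- arm.set_gripper(opening, strength=None): opening from 0.0 (shut) to 1.0 (fully open); strength is the grip in N (None keeps the last); returns when the fingers have stopped.
- arm.dwell(seconds).
- solver.solve_ik(position, orientation): joint angles nearest the present ones, or None.
- readout.read_state(): the state.
- optics.capture(name): name is "scene" or "top" or "wrist"; returns the picture (400x640x3 uint8, red, green, blue); there is no depth.
- optics.camera_params(name): a dict with "K" (3x3 intrinsics, pixels), "dist" ([k1, k2, p1, p2, k3] as OpenCV has them; the pictures are not rectified), "rvec" (rotation vector, rad) and "tvec" (3), from world to camera coordinates, as OpenCV has them; the wrist camera has in their place "T_tool_cam" (4x4, takes a point from camera to tool coordinates, whose origin is the TCP and whose axes are the flange's). Camera axes: x right, y down, z forward; pixel columns grow to the right and rows downward; lengths in m; the calibration is good to about 2 mm. A picture is of the moment at which its call begins: read the wrist's pose just before it. camera_params takes no time and is no camera call.
A pose or a line that the arm cannot do raises arm.Unreachable and nothing moves.
- job.finish_job(): hands the job in; it is judged then, once.
The state is a dict: "t": time; "joint_positions": joint angles; "qvel": joint speeds; "effort": joint torques, N m; "ee_pos": TCP position; "orientation": TCP orientation; "wrist_force": force on the tool from outside, world axes, zero at the start; "wrist_torque": the same for the moment, N m; "gripper_width": opening from 0.0 (shut) to 1.0 (fully open); "grip_force": force on a finger pad.
Only numpy, scipy, OpenCV 4.12 (cv2) and the standard library are available. Lean on these libraries where they do the work, as an engineer would, in place of code of your own. Each camera call takes 0.05 s, during which the arm holds its last target. There are 200 camera calls.

## Working session

There is one attempt and no reset: what is moved stays moved. The work goes in short steps, each a Python script; the robot and the scene stay as the last script left them, time stands still between calls to the robot, and variables do not carry over. Pictures are saved under pics/ and viewed, at most 11 in all, crops included, and the job is handed in when it is done.

```bash
ls; mkdir -p pics; python3 - <<'E'
from workcell import arm, solver, readout, optics, job
import cv2,numpy as np
for n in ("scene","top"):
    cv2.imwrite(f"pics/{n}0.png",cv2.cvtColor(optics.capture(n),cv2.COLOR_RGB2BGR))
    p=optics.camera_params(n); R=cv2.Rodrigues(np.array(p["rvec"],float))[0]
    print(n,p, "C",-R.T@np.array(p["tvec"]))
print(optics.camera_params("wrist"))
print(readout.read_state())
E
```

```text
pics
scene {'K': array([[483.77789162,   0.        , 316.45727228],
       [  0.        , 483.77789162, 190.32249294],
       [  0.        ,   0.        ,   1.        ]]), 'dist': array([-0.00805132,  0.        ,  0.        ,  0.        ,  0.        ]), 'rvec': array([ 1.69962918,  1.64093267, -0.80257857]), 'tvec': array([-0.04366994, -0.27052629,  1.77395763])} C [ 1.56882901 -0.01500123  0.87210532]
top {'K': array([[443.84243053,   0.        , 324.38357851],
       [  0.        , 443.84243053, 203.67756146],
       [  0.        ,   0.        ,   1.        ]]), 'dist': array([-0.10166113,  0.        ,  0.        ,  0.        ,  0.        ]), 'rvec': array([ 2.10816113, -2.07742337,  0.24895208]), 'tvec': array([0.04453116, 0.55513572, 0.99240089])} C [0.30293502 0.0477258  1.09588815]
{'K': array([[289.89806936,   0.        , 322.12943033],
       [  0.        , 289.89806936, 196.27666237],
       [  0.        ,   0.        ,   1.        ]]), 'dist': array([-0.04798559,  0.        ,  0.        ,  0.        ,  0.        ]), 'T_tool_cam': array([[-4.83433657e-04, -9.60282066e-01, -2
[... 315 characters left out ...]
_positions': array([-1.52004240e+00,  1.58980412e-01,  1.59809395e+00,  2.79121977e-05,
        1.38620123e+00, -2.10083388e-01]), 'qvel': array([ 8.65276862e-04, -1.94712940e-03, -3.53070835e-03, -5.46974814e-04,
        1.15668302e-04,  7.50612053e-05]), 'effort': array([ 2.07450425e-04, -3.96990538e+01, -3.32339001e+01, -2.21064647e-04,
        4.20491793e-03, -4.82473666e-06]), 'ee_pos': array([ 0.14825681, -0.55503076,  0.24442468]), 'orientation': array([-3.11325263e+00, -4.08335890e-01, -2.53196759e-04]), 'wrist_force': array([ 0.29280355, -0.53035029, -0.00232225]), 'wrist_torque': array([ 0.01456123, -0.00025884,  0.00150605]), 'grip_force': 0.0, 'gripper_width': 1.0036407659314606}
```

View pics/scene0.png

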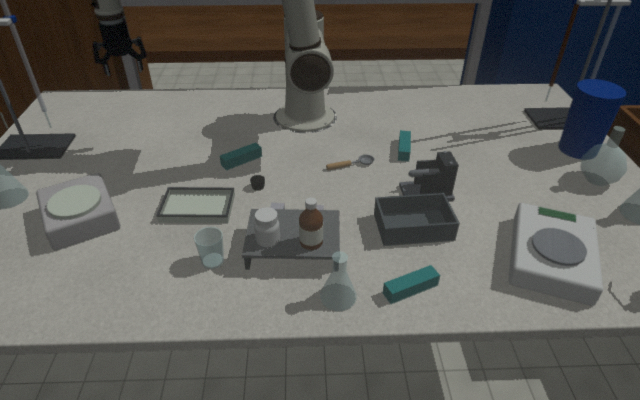

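View pics/top0.png

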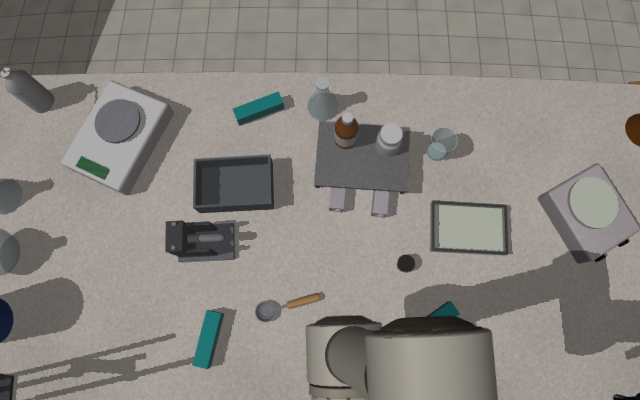

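The top view shows the riser at (363,157), the left sleeve's end at (338,199), the right one at (381,203), the gauge block at (176,238) with its pin pointing right (world -y), the crate at (233,184) and the tray at (469,228). I'll enlarge that area.

```bash
cat > h.py <<'E'
from workcell import arm, solver, readout, optics, job
import cv2, numpy as np
from scipy.spatial.transform import Rotation as Rn
def campose(n):
    """K, dist, R(cam->world), C"""
    p=optics.camera_params(n)
    if n=="wrist":
        s=readout.read_state(); T=np.eye(4); T[:3,:3]=Rn.from_rotvec(s["orientation"]).as_matrix(); T[:3,3]=s["ee_pos"]
        T=T@p["T_tool_cam"]; return p["K"],p["dist"],T[:3,:3],T[:3,3]
    R=cv2.Rodrigues(np.array(p["rvec"],float))[0]; return p["K"],p["dist"],R.T,-R.T@np.array(p["tvec"])
def px2w(pose,uv,z):
    K,d,R,C=pose
    n=cv2.undistortPoints(np.array(uv,float).reshape(-1,1,2),K,d)[:,0]
    r=np.c_[n,np.ones(len(n))]@R.T
    z=np.broadcast_to(z,len(n))
    return C+r*((z-C[2])/r[:,2])[:,None]
def w2px(pose,P):
    K,d,R,C=pose
    return cv2.projectPoints(np.array(P,float).reshape(-1,1,3),cv2.Rodrigues(R.T)[0],-R.T@C,K,d)[0][:,0]
def shot(n,fn,crop=None,k=1):
    pose=campose(n); im=cv2.cvtColor(optics.capture(n),cv2.COLOR_RGB2BGR)
    if crop: x0,y0,x1,y1=crop; im=im[y0:y1,x0:x1]
    cv2.imwrite("pics/"+fn,cv2.resize(im,None,fx=k,fy=k,interpolation=cv2.INTER_CUBIC)); return pose
def down(yaw):
    """tool pointing down, finger closing line (tool y) at yaw in world from +y; rotvec"""
    return (Rn.from_euler('z',yaw)*Rn.from_euler('x',np.pi)).as_rotvec()
def st():
    s=readout.read_state(); print("t %.2f"%s["t"],"p",np.round(s["ee_pos"],4),"F",np.round(s["wrist_force"],1),"w %.3f g %.1f"%(s["gripper_width"],s["grip_force"]),"q",np.round(s["joint_positions"],2)); return s
E
python3 - <<'E'
from h import *
p=campose("top")
im=cv2.imread("pics/top0.png")[115:275,160:420]
cv2.imwrite("pics/top0c.png",cv2.resize(im,None,fx=3,fy=3,interpolation=cv2.INTER_CUBIC))
print(px2w(p,[[338,199],[381,203],[233,184],[469,228],[176,238]],[.036,.036,.06,.025,.12]))
E
```

```text
[[ 0.57432739  0.01944574  0.036     ]
 [ 0.56571704 -0.08657328  0.036     ]
 [ 0.60230112  0.2764718   0.06      ]
 [ 0.50783733 -0.30632641  0.025     ]
 [ 0.45711778  0.38499366  0.12      ]]
```

View pics/top0c.png

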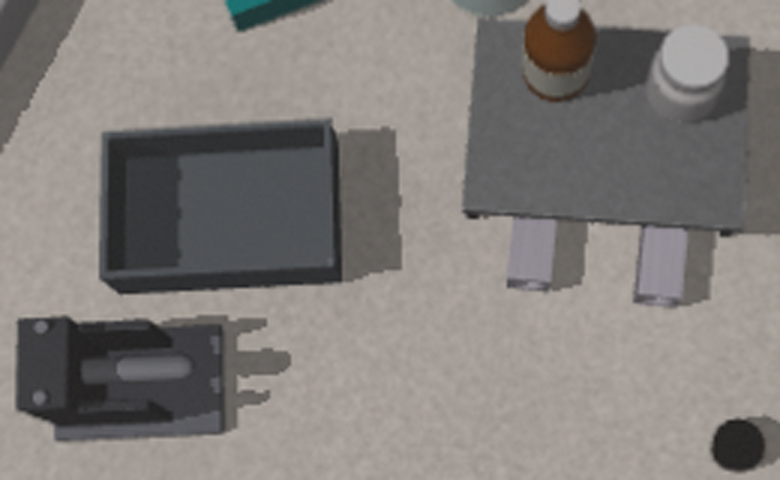

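```bash
python3 - <<'E'
from h import *
import pickle
print(px2w(campose("top"),[[160+u/3,115+v/3] for u,v in [(509,278),(551,282),(514,219),(556,220),(471,212),(727,225)]],[.036]*4+[.06]*2))
arm.goto([0.47,0.02,0.24],down(np.pi)); st()
P1=shot("wrist","w1.png")
arm.goto([0.455,0.25,0.29],down(np.pi/2)); st()
P2=shot("wrist","w2.png")
pickle.dump((P1,P2),open("poses.pkl","wb"))
E
```

```text
[[ 0.55208839  0.03972112  0.036     ]
 [ 0.54922868  0.00536174  0.036     ]
 [ 0.60224385  0.0361879   0.036     ]
 [ 0.60189669  0.00145974  0.036     ]
 [ 0.60084456  0.07129979  0.06      ]
 [ 0.59304576 -0.13604577  0.06      ]]
t 2.45 p [0.4702 0.0194 0.24  ] F [ 0.2 -0.   0.3] w 1.000 g 0.0 q [-0.22 -0.12  1.89 -0.    1.37 -1.79]
t 4.28 p [0.4551 0.2497 0.2899] F [ 0.7 -0.6 -0.6] w 0.998 g 0.0 q [ 0.27 -0.02  1.69 -0.    1.46  0.27]
```

View pics/w1.png

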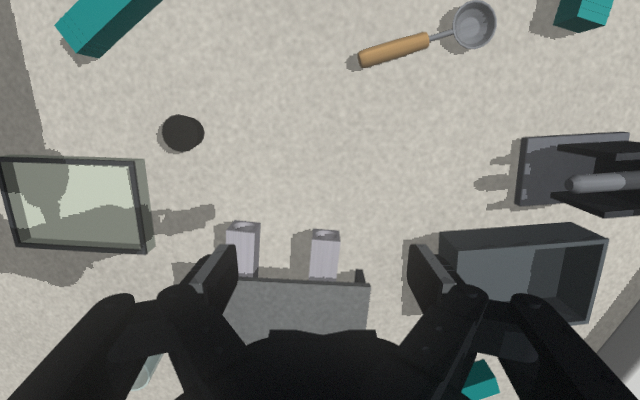

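View pics/w2.png

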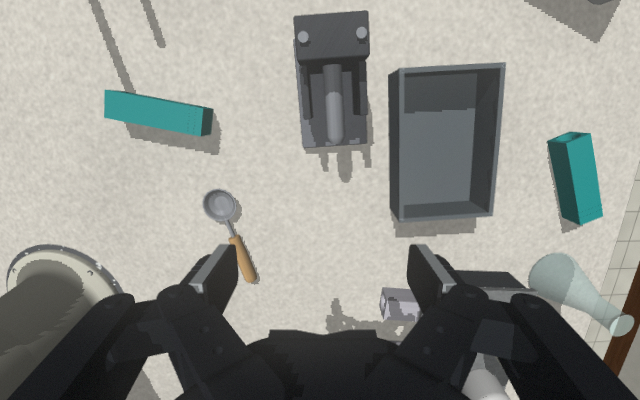

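Wrist view 1 shows the left sleeve's end at about (325,235) and the riser edge at row 280. View 2 shows the pin from root (333,65) to tip (336,143) with the block on top. I'll zoom both in one picture.

```bash
python3 - <<'E'
import cv2,numpy as np
a=cv2.resize(cv2.imread("pics/w1.png")[220:290,295:355],None,fx=6,fy=6,interpolation=cv2.INTER_CUBIC)
b=cv2.resize(cv2.imread("pics/w2.png")[5:155,285:385],None,fx=4,fy=4,interpolation=cv2.INTER_CUBIC)
c=np.zeros((600,760,3),np.uint8); c[:420,:360]=a; c[:,360:]=b
cv2.imwrite("pics/z.png",c)
E
```

```text
(no output)
```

View pics/z.png

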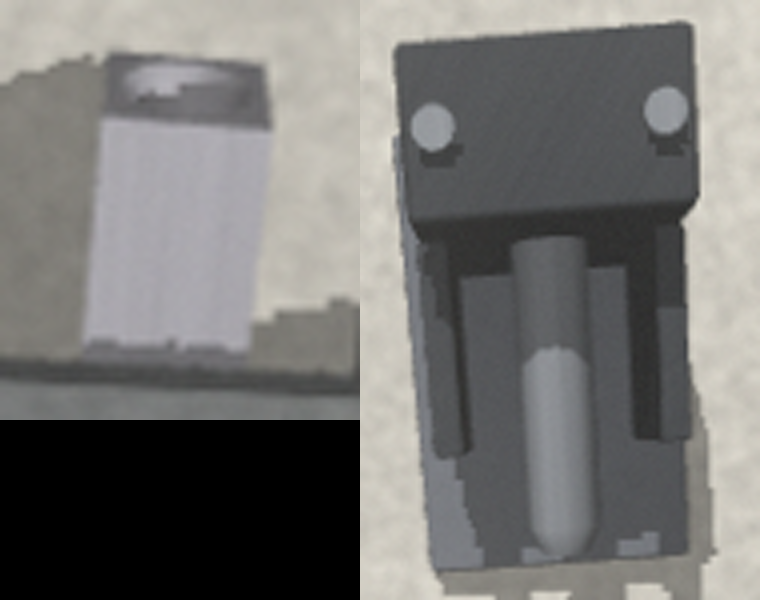

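```bash
python3 - <<'E'
from h import *
import pickle
P1,P2=pickle.load(open("poses.pkl","rb"))
s=px2w(P1,[[295+u/6,220+v/6] for u,v in [(103,120),(270,128),(84,342),(248,350),(187,374)]],[.036]*4+[.06]); print("sleeve\n",s.round(4)); 
print("w",np.linalg.norm(s[0]-s[1]),"ax",np.degrees(np.arctan2(*((s[2]+s[3]-s[0]-s[1])[[1,0]]))))
g=lambda L,z:px2w(P2,[[285+(u-360)/4,5+v/4] for u,v in L],z)
b=g([(396,45),(692,23),(698,207),(411,220)],.12); print("block\n",b.round(4),b.mean(0), np.linalg.norm(b-np.roll(b,-1,0),axis=1))
f=b[[1,2]].mean(0)
fo=g([(436,570),(688,552)],.014); print("foot front",fo.round(4),np.linalg.norm(fo[0]-fo[1]))
p=g([(550,240),(563.5,530),(562,556)],.075); print("pin",p.round(4)); 
d=p[1]-p[0]; print("pin dir (to tip)",np.degrees(np.arctan2(d[1],d[0])))
e=b[1]-b[0]; e2=b[2]-b[3]; print("block edge dirs",np.degrees(np.arctan2(e[1],e[0])),np.degrees(np.arctan2(e2[1],e2[0])))
e=fo[1]-fo[0]; print(np.degrees(np.arctan2(e[1],e[0])))
# top-camera cross-check
T=campose("top"); q=lambda L,z:px2w(T,[[160+u/3,115+v/3] for u,v in L],z)
print("top: pin tip",q([(190,368)],.08),"block top",q([(17,319),(68,320),(70,410),(20,408)],.12).mean(0))
c=q([(103,133),(331,121),(340,277),(102,275)],.06);print("crate",c.round(3),c.mean(0))
print("tray",px2w(T,[(432,201),(508,205),(507,254),(431,250)],.025).round(3),px2w(T,[(432,201),(508,205),(507,254),(431,250)],.025).mean(0))
E
```

```text
sleeve
 [[0.5533 0.0063 0.036 ]
 [0.5552 0.0412 0.036 ]
 [0.6062 0.0015 0.036 ]
 [0.6083 0.0373 0.036 ]
 [0.5988 0.0236 0.06  ]]
w 0.03495609137582533 ax -4.6920043377807765
block
 [[0.4293 0.4066 0.12  ]
 [0.4975 0.4113 0.12  ]
 [0.5003 0.3716 0.12  ]
 [0.432  0.3686 0.12  ]] [0.46476555 0.38951567 0.12      ] [0.06841612 0.03982964 0.06838045 0.03807307]
foot front [[0.4301 0.273  0.014 ]
 [0.5173 0.2792 0.014 ]] 0.08746907103076809
pin [[0.4667 0.3707 0.075 ]
 [0.4713 0.2917 0.075 ]
 [0.4709 0.2842 0.075 ]]
pin dir (to tip) -86.67101624315069
block edge dirs 3.968543331707817 2.496466115741477
4.067052528101993
top: pin tip [[0.46638196 0.28654229 0.08      ]] block top [0.46090249 0.38869982 0.12      ]
crate [[0.665 0.378 0.06 ]
 [0.677 0.188 0.06 ]
 [0.545 0.175 0.06 ]
 [0.544 0.368 0.06 ]] [0.60793064 0.27745149 0.06      ]
tray [[ 0.575 -0.216  0.025]
 [ 0.568 -0.411  0.025]
 [ 0.444 -0.399  0.025]
 [ 0.452 -0.209  0.025]] [ 0.50982647 -0.30862427  0.025     ]
```

Sleeve measurements hold: width 35 mm, exposed about 50 mm. The block comes out 68×39 mm, with the pin tip 85 mm from the face. Next I'll grasp, draw out and regrasp.

```bash
python3 - <<'E'
from h import *
a=np.radians(-4.5); d=np.array([np.cos(a),np.sin(a),0]); o=down(np.pi+a)
m=np.array([.553,.0235,0]); g=m+.024*d
arm.goto(g+[0,0,.13],o); arm.line_to(g+[0,0,.02],velocity=.12,guard=15); st()
arm.set_gripper(0,60); st()
g2=g-.12*d
print(arm.line_to(g2+[0,0,.02],velocity=.1,guard=30)); st()
arm.set_gripper(1.0); arm.line_to(g2+[0,0,.075],velocity=.15)
g3=g2+.066*d
arm.line_to(g3+[0,0,.075],velocity=.15); 
arm.line_to(g3+[0,0,.02],velocity=.12,guard=15); st()
arm.set_gripper(0,60); st()
arm.line_to(g3+[0,0,.14],velocity=.12); st()
shot("wrist","w3.png"); shot("top","t3.png")
E
```

```text
t 7.09 p [0.5778 0.0215 0.0209] F [-0.1 -0.2 -1.7] w 1.002 g 0.0 q [-0.17  0.44  1.73 -0.    0.96 -1.66]
t 7.61 p [0.5774 0.0215 0.0206] F [-0.7 -0.4  2.8] w 0.413 g 61.3 q [-0.17  0.44  1.73 -0.    0.96 -1.66]
False
t 8.96 p [0.4577 0.0309 0.0205] F [-0.7  0.1  9.7] w 0.412 g 62.0 q [-0.2   0.18  2.07 -0.    0.89 -1.69]
t 11.22 p [0.5231 0.0259 0.0203] F [ 0.5 -0.2  0.3] w 0.999 g 0.0 q [-0.18  0.33  1.89 -0.    0.92 -1.67]
t 11.74 p [0.5238 0.0257 0.0207] F [0.1 0.  3.9] w 0.407 g 61.9 q [-0.18  0.33  1.89 -0.    0.92 -1.67]
t 12.89 p [0.5223 0.026  0.1389] F [-1.1  0.2 -3.7] w 0.410 g 61.0 q [-0.18  0.14  1.84  0.    1.16 -1.67]
```

View pics/w3.png

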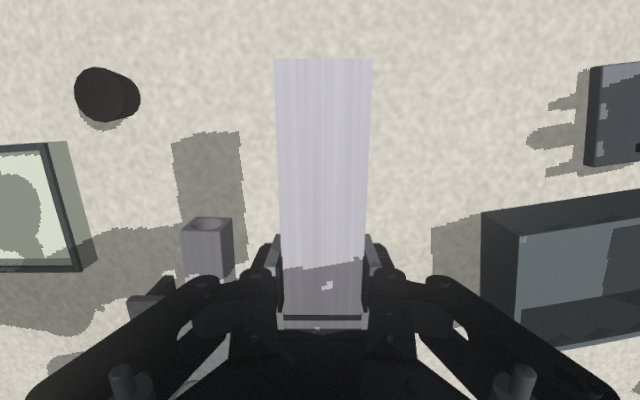

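The sleeve is held straight: its mouth edge is at row 58, cols 274–372 (centre 323), and the grooves sit in the pads. The right sleeve is still under the riser. Moving to pre-insertion for a check picture.

```bash
cat >> h.py <<'E'
A=np.radians(-86.6); D=np.array([np.cos(A),np.sin(A),0]); ROOT=np.array([.4663,.3700,0]); ZT=.0777
E
python3 - <<'E'
from h import *
o=down(np.pi+A); g=ROOT+.2*D
arm.goto(g+[0,0,.14],o); arm.line_to(g+[0,0,ZT],velocity=.12); st()
arm.dwell(.2); s=st(); print(Rn.from_rotvec(s["orientation"]).as_matrix().round(4))
pose=shot("wrist","w4.png",(220,0,420,120),4)
# predicted pixels of pin tip & root (axis) and of ideal mouth top edge
tip=ROOT+85*.001*D; L=np.array([-D[1],D[0],0])
print(w2px(pose,[tip+[0,0,.075],tip+.0105*L+[0,0,.075]-.008*D,tip-.0105*L+[0,0,.075]-.008*D]))
mo=s["ee_pos"]-.09*D+[0,0,.0153]; print(w2px(pose,[mo+.018*L,mo-.018*L]))
E
```

```text
t 15.18 p [0.4787 0.1703 0.0782] F [-0.8 -0.1 -3.4] w 0.413 g 61.0 q [ 0.1   0.19  1.92 -0.    1.03  0.04]
t 15.38 p [0.4791 0.1704 0.0788] F [ 0.9 -0.4 -3.7] w 0.413 g 61.0 q [0.1  0.19 1.92 0.   1.03 0.04]
[[-5.930e-02  9.982e-01  2.200e-03]
 [ 9.982e-01  5.930e-02  2.000e-04]
 [ 1.000e-04  2.200e-03 -1.000e+00]]
[[ 3.20010805e+02 -4.00142286e-02]
 [ 3.46204599e+02 -2.18540520e+01]
 [ 2.93732113e+02 -2.18678658e+01]]
[[372.18869657  57.14814323]
 [272.65675159  57.13541613]]
```

View pics/w4.png

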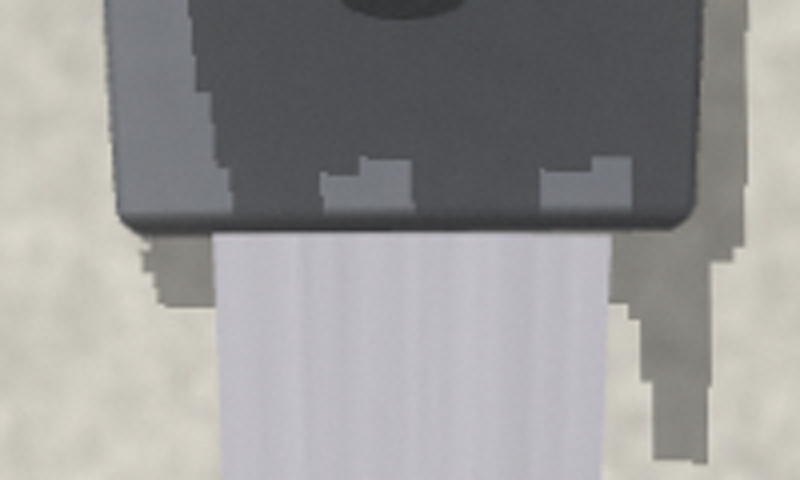

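Tip at col 321 and mouth centre at col 322.5 give a lateral error of about 0.5 mm. The TCP is settling about 1 mm off in x and z, so I'll trim that and insert under guard.

```bash
python3 - <<'E'
from h import *
g=ROOT+.2*D+[0,0,ZT]
e=readout.read_state()["ee_pos"]-g; print("err",e.round(4))
n=g-e; arm.line_to(n,velocity=.03); arm.dwell(.3); s=st(); e2=s["ee_pos"]-g; print("err2",e2.round(4))
c=n-.5*e2
hit=arm.line_to(c-.11*D-.006*D,velocity=.035,guard=18); s=st()
print(hit,"dist root->TCP along axis",(s["ee_pos"]-ROOT)@D, "lat",(s["ee_pos"]-ROOT)@np.array([-D[1],D[0],0]))
E
```

```text
err [0.0007 0.0001 0.0009]
t 15.97 p [0.4775 0.1703 0.0768] F [ 0.5  0.3 -4.4] w 0.411 g 61.0 q [0.1  0.19 1.92 0.   1.03 0.04]
err2 [-0.0007 -0.0001 -0.0009]
t 18.94 p [0.4708 0.2804 0.0765] F [ 0.4  0.2 -2.9] w 0.411 g 61.1 q [ 0.32  0.29  1.8  -0.01  1.05  0.26]
True dist root->TCP along axis 0.08973575950780183 lat -0.0008220817982645464
```

```bash
python3 - <<'E'
from h import *
p=readout.read_state()["ee_pos"]
print(arm.line_to(p-.004*D,velocity=.02,guard=15)); s=st(); print((s["ee_pos"]-ROOT)@D)
arm.dwell(.4); s=st(); print((s["ee_pos"]-ROOT)@D)
shot("wrist","w5.png",(200,0,440,140),3)
E
```

```text
True
t 19.17 p [0.4707 0.2805 0.0762] F [ 0.5 -2.6  2.9] w 0.413 g 61.8 q [ 0.32  0.29  1.8  -0.01  1.06  0.27]
0.08957060985167498
t 19.57 p [0.4707 0.2805 0.076 ] F [ 0.5 -1.3  6.7] w 0.412 g 61.9 q [ 0.32  0.29  1.8  -0.01  1.06  0.27]
0.08958837693097217
```

View pics/w5.png

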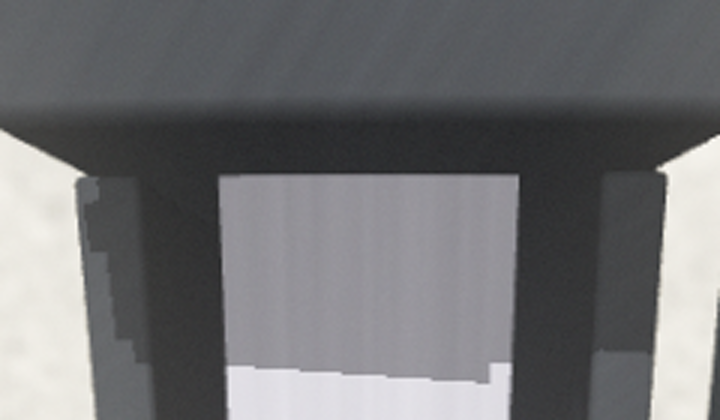

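The sleeve's mouth edge (row 174 of the crop) sits against the block face between the guard walls, with the TCP at 89.6 mm where 90 mm was predicted. It is home, so it's a good sleeve and goes in the tray.

```bash
python3 - <<'E'
from h import *
p=readout.read_state()["ee_pos"]; p[2]=.0768
print(arm.line_to(p+.13*D,velocity=.09,guard=30)); s=st()
q=s["ee_pos"].copy(); q[2]=.17; arm.line_to(q,velocity=.15)
B=np.radians(-92.2); E=np.array([np.cos(B),np.sin(B),0]); o=down(np.pi+B)
t=np.array([.512,-.308,0])+.025*E
arm.goto([.45,-.05,.19],o); arm.goto(t+[0,0,.13],o); st()
arm.line_to(t+[0,0,.045],velocity=.12,guard=20)
print(arm.line_to(t+[0,0,.0245],velocity=.03,guard=10)); st()
shot("wrist","w6.png")
E
```

```text
False
t 21.21 p [0.4784 0.1511 0.0768] F [-0.8 -0.2 -3.9] w 0.410 g 61.0 q [ 0.07  0.18  1.93 -0.02  1.03  0.02]
t 23.95 p [ 0.5116 -0.3314  0.1302] F [ 0.2 -0.2 -3.7] w 0.412 g 61.0 q [-0.77  0.35  1.6   0.    1.19 -0.74]
True
t 25.43 p [ 0.5109 -0.3328  0.0258] F [0.  0.2 4. ] w 0.413 g 61.8 q [-0.78  0.5   1.64 -0.    1.   -0.74]
```

View pics/w6.png

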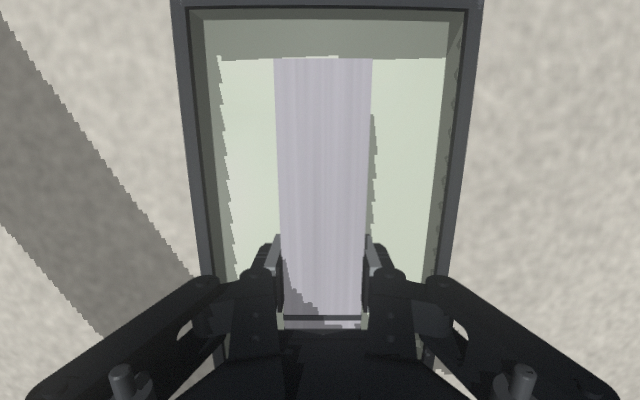

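The sleeve is in the tray, centred (cols 274–372, tray rims at 180 and 475) and on the floor, with the TCP at z 25.8 mm as expected. I'll release with a partial opening and retreat.

```bash
python3 - <<'E'
from h import *
arm.set_gripper(.6); st()
p=readout.read_state()["ee_pos"]; print(arm.line_to(p+[0,0,.15],velocity=.12)); arm.dwell(.5); st()
shot("top","t7.png",(310,110,540,280),3)
E
```

```text
t 25.77 p [ 0.5093 -0.3313  0.0239] F [-0.6 -0.4  0.5] w 0.598 g 0.0 q [-0.78  0.5   1.64 -0.    1.01 -0.74]
False
t 27.68 p [ 0.5093 -0.3313  0.1739] F [-0.1  0.1 -0.7] w 0.601 g 0.0 q [-0.78  0.3   1.57 -0.    1.27 -0.74]
```

View pics/t7.png

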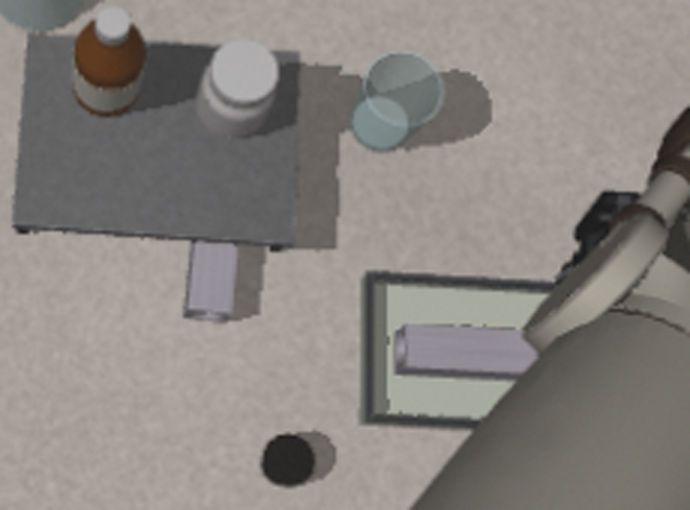

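The sleeve lies flat in the tray with its mouth at crop (400,348). The right sleeve, bottle, jar and beaker have not moved.

```bash
python3 -c "
from h import *
print(job.finish_job())"
```

```text
the job is handed in; nothing more can be done
None
```

The left-hand sleeve went fully home on the gauge pin, so it is a good one; I laid it flat in the enamel tray, left the right-hand sleeve, bottle, jar and beaker undisturbed, and handed the job in at about 28 s (no verdict was returned).

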